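# Lay the cutlery that suits the dish

### The job

Finish laying the place on the paper mat for the guest who will sit on the chair drawn up to it: if a soup bowl stands there, the soup spoon goes on the guest's right of it; if a plate stands there, the fork goes on the guest's left of it and the knife on the guest's right. Take what is needed from the tray and lay it flat on the mat beside the dish, clear of it and straight with the mat, handle end towards the guest, and stand the tumbler upright on the mat just beyond the tip of the knife or spoon. Set things down rather than dropping them, leave the cutlery that is not needed on the tray, and do not shift the dishes, lamp, pepper mill or salt.

Things in the scene. Friction and masses are not known exactly. Their poses are not given: they have to be found in the camera images.
- mat: cream paper place mat on the table, 320 mm front to back (its x), 400 mm wide (its y), paper thin. Origin at its centre on the table top (z = 0); +x points to the guest's wooden chair at the table's far side, +y to the guest's right, -y to the guest's left. A dish stands near its centre. It lies left or right of the midline, the tray on the other side; it does not move
- plate: round flat green stoneware plate with a fluted rim, 176 mm across, 22 mm high, loose, 0.45 kg; origin at the centre of its underside. It stands either on the mat or, not in use, on the bare table at the robot's left, beside the work
- bowl: round deep green stoneware soup bowl with a fluted rim, 156 mm across, 61 mm high, loose, 0.42 kg; origin at the centre of its underside. It stands on the mat when the plate is on the bare table, and on the bare table at the robot's left when the plate is on the mat
- tray: dark wooden serving tray, fixed, 260 mm along its x, 300 mm along its y; rim 16 mm high, 8 mm thick; floor 8 mm above the table. Origin: centre of its underside. Fork, knife and spoon lie on it along its x, at y about -115, -60 and -5 mm, in any order, tips towards its -x; the tumbler stands at y about +90 mm
- fork: stainless four-tined fork, 190 mm long, 20 mm wide at the handle end, 11 mm at mid length, 24 mm at the head, of 4 mm stock, 0.055 kg; slightly arched, mid length standing 8 to 13 mm above what it lies on. Origin at mid length, at the level of what it lies on; +x runs from the handle end to the tines, +z up
- fork_grip (a point): point at the fork's mid length (0 mm from the origin along x, 10 mm up), where it is 11 mm wide and balances: a good place to grip across
- fork_tip (a point): end of the fork's tines, 95 mm from its origin along +x; the handle end is 95 mm the other way
- knife: stainless table knife lying flat, 200 mm long: handle 16 mm wide and 9 mm thick, 95 mm long, blade 19 mm wide and 3.5 mm thick with a rounded tip, 0.08 kg. Origin at mid length (about where handle and blade meet), at the level of what it lies on; +x runs from handle end to blade tip, +z up; the cutting edge is on its +y side
- knife_grip (a point): point on the knife's handle 20 mm from its origin towards the handle end, 4.5 mm up, where it is 16 mm wide and balances: a good place to grip across
- knife_tip (a point): tip of the knife's blade, 100 mm from its origin along +x; the handle end is 100 mm the other way
- spoon: stainless soup spoon with a round bowl 46 mm across and 10 mm deep, 180 mm long, handle 20 mm wide at its end and 11 mm at mid length, of 4 mm stock, 0.055 kg; slightly arched, mid length standing 8 to 13 mm above what it lies on. Origin at mid length, at the level of what it lies on; +x runs from the handle end to the bowl end, +z up
- spoon_grip (a point): point at the spoon's mid length (0 mm from the origin along x, 10 mm up), where it is 11 mm wide and balances: a good place to grip across
- spoon_tip (a point): end of the spoon's bowl, 90 mm from its origin along +x; the handle end is 90 mm the other way
- tumbler: clear glass tumbler, open at the top, 95 mm high, 57 mm across at the foot and 65 mm at the rim, 0.15 to 0.3 kg; best gripped from above across its upper third, about 64 mm wide; origin at the centre of its underside
- lamp: green mushroom-shaped table lamp, foot 100 mm, shade 132 mm across, 204 mm high, standing on the table at the robot's right of the work; origin at the centre of its underside; to be left alone
- mill: turned wooden pepper mill, 54 mm across, 142 mm high, on the table at the robot's left of the work; origin at the centre of its underside; to be left alone
- salt: white ceramic salt shaker, 46 mm across, 74 mm high, on the table at the robot's right of the work; origin at the centre of its underside; to be left alone
Not all that is in view belongs to the job. Leave any blue look-alike of the tumbler alone.

How it is judged (in metres and radians):
At the end, for the whole second after the job is handed in: Bowl: spoon laid right; plate: fork left, knife right; the rest still on the tray. Laid: flat, clear of dish, tip away from guest, within 0.2 rad, mid length 95-190 mm aside of mat centre, 35 mm beyond it to 80 mm nearer guest. Tumbler upright on mat, 50-200 mm right, 55-165 mm beyond centre (y of tumbler in the frame of mat between 0.05 and 0.2 m and x of tumbler in the frame of mat between -0.165 and -0.055 m and height (world z) of tumbler below 0.005 m and angle between tumbler's own z axis and vertical below 0.08 rad and linear speed of tumbler below 0.02 m/s and ((horizontal distance between bowl and mat below 0.06 m and (y of spoon in the frame of mat between 0.095 and 0.19 m and x of spoon in the frame of mat between -0.035 and 0.08 m and x of spoon_tip in the frame of mat below 0.02 m and angle between the x axis of spoon and the x axis of mat, either way round below 0.2 rad and height (world z) of spoon below 0.006 m and angle between spoon's own z axis and vertical below 0.08 rad and linear speed of spoon below 0.02 m/s) and contact force between spoon and bowl below 0.5 N and (x of fork in the frame of tray between -0.06 and 0.06 m and y of fork in the frame of tray between -0.14 and 0.14 m and height (world z) of fork below 0.025 m) and (x of knife in the frame of tray between -0.06 and 0.06 m and y of knife in the frame of tray between -0.14 and 0.14 m and height (world z) of knife below 0.025 m)) or (horizontal distance between plate and mat below 0.06 m and (y of fork in the frame of mat between -0.19 and -0.095 m and x of fork in the frame of mat between -0.035 and 0.08 m and x of fork_tip in the frame of mat below 0.02 m and angle between the x axis of fork and the x axis of mat, either way round below 0.2 rad and height (world z) of fork below 0.006 m and angle between fork's own z axis and vertical below 0.08 rad and linear speed of fork below 0.02 m/s) and (y of knife in the frame of mat between 0.095 and 0.19 m and x of knife in the frame of mat between -0.035 and 0.08 m and x of knife_tip in the frame of mat below 0.02 m and angle between the x axis of knife and the x axis of mat, either way round below 0.2 rad and height (world z) of knife below 0.006 m and angle between knife's own z axis and vertical below 0.08 rad and linear speed of knife below 0.02 m/s) and contact force between each of fork, knife and plate below 0.5 N and (x of spoon in the frame of tray between -0.06 and 0.06 m and y of spoon in the frame of tray between -0.14 and 0.14 m and height (world z) of spoon below 0.025 m)))); the robot touches nothing.
It fails at once if a dish, the lamp, the pepper mill or the salt is shifted by more than 20 mm (distance of any of plate, bowl, lamp, mill, salt from where it was at the start of the episode above 0.02 m).
It fails at once if the tumbler is tipped over (angle between tumbler's own z axis and vertical above 0.7 rad).
It fails at once if the tumbler, fork, knife or spoon is dropped or knocked: faster than 0.6 m/s within 20 mm of the table ((height (world z) of tumbler below 0.02 m and linear speed of tumbler above 0.6 m/s) or (height (world z) of fork below 0.02 m and linear speed of fork above 0.6 m/s) or (height (world z) of knife below 0.02 m and linear speed of knife above 0.6 m/s) or (height (world z) of spoon below 0.02 m and linear speed of spoon above 0.6 m/s)).
It also fails if it takes over 67 s, if anything falls off the work surface, if the arm or the gripper's body presses on something with over 40 N, if the wrist force passes 120 N, or if a joint passes its speed limit or range.

### The arm

A 6-joint arm with a two-finger parallel gripper is mounted at the origin on the work surface. World frame = base frame: x ahead of the robot, y to its left, z up, the work surface at z = 0. Lengths are in m, angles in degrees, forces in N, time in s.
With the tool pointing down it reaches from about 0.275 to 0.85 m from the base axis. Payload 19 kg.
Tool frame: the origin (TCP) lies between the finger pads; the fingertips stand 22 mm ahead of it and the grasp point (between the pads) lies 3 mm ahead of it; z points along the fingers, y is the line along which they close (so a half turn about z gives the same grasp; the last joint's range is limited). The gripper opens to 85 mm and grips with 20 to 120 N. Pads are 22 mm wide; open, the fingers measure 114 mm over their backs; the gripper's body (76 mm by 85 mm) begins 54 mm behind the grasp point. The pads swing forward as they close: fully open they stand 13 mm farther back than shut.
Start: joints at [-71.505, 8.623, 82.357, -0, 89.026, -7.678], TCP at [0.254, -0.516, 0.253] pointing down, gripper open.
Joint ranges: [-160.23, 160.23], [-39.13, 120.54], [6.94, 153.29], [-79.49, 259.48], [9.18, 160.14], [-161.06, 161.06]. Speed limits (degrees/s): [108.29, 108.29, 127.2, 172.46, 172.46, 172.46].

### API

Orientations are given as [roll, pitch, yaw] about the fixed x, y, z axes, in that order (R = Rz(yaw) Ry(pitch) Rx(roll)).
In Python, from station import sensors, viewer, order gives the robot as it stands.
- The arm moves only by the tool servo_tool, never from a script. Its argument "moves" is a list that holds one entry, the list of rows, each a list of 7 numbers: the shift along the world's x, y, z in cm, then the turn, a rotation vector about the world's x, y, z in degrees, then the closure, from 0 (fully open) to 1 (shut). A call has 1 to 5 rows; each row shifts and turns the commanded pose from where the row before left it; what a row does not reach is not made up. A row lasts 1/10 s, in which the tool goes at most 50 mm and 8.59 degrees, less where a joint would pass 70% of its speed; a pose out of reach is approached as far as the arm can. A call is refused whole if a number of a shift passes 5 or a number of a turn 8.59, either way. A call with a gripper value outside its range is refused whole. The fingers move at their own pace and stop on an object; "grip_force" is the grip in N (left out, the last holds). Time passes only in rows, so rows that do not move let the fingers close. It gives the time, the measured TCP pose, the force, the opening and the grip force at its end, in the units of the state.
- sensors.sense(): the state, without advancing time (a new reading comes with each control period).
- viewer.read_camera(name): name is "scene" or "top"; returns the picture (400x640x3 uint8, red, green, blue); there is no depth.
- viewer.calibration(name): a dict with "fx", "fy", "cx", "cy" (pixels), "R" (3x3) and "t" (3): a world point X has camera coordinates R X + t. Camera axes: x right, y down, z forward; pixel columns grow to the right and rows downward; lengths in m; the calibration is good to about 2 mm. A picture is of the moment at which its call begins. calibration takes no time and is no camera call.
- order.sign_off(): hands the job in; it is judged then, once.
The state is a dict: "time": time; "q": joint angles; "qvel": joint speeds; "effort": joint torques, N m; "eef_pos": TCP position; "orientation": TCP orientation; "contact_force": force on the tool from outside, world axes, zero at the start; "wrist_torque": the same for the moment, N m; "finger_gap": opening from 0.0 (shut) to 1.0 (fully open); "grasp_force": force on a finger pad.
Only numpy, scipy, OpenCV 4.12 (cv2) and the standard library are available. Lean on these libraries where they do the work, as an engineer would, in place of code of your own. Each camera call takes 0.05 s, during which the arm holds its last target. There are 200 camera calls.

## Working session

There is one attempt and no reset: what is moved stays moved. The work goes in short steps, Python scripts to look and compute and a tool call to move; the robot and the scene stay as the last step left them, time stands still between calls to the robot, and variables do not carry over. Pictures are saved under pics/ and viewed, at most 10 in all, crops included, and the job is handed in when it is done.

Besides the shell and the picture viewer there is one more tool, called after ">>>" by a JSON object that holds its "api" and its "payload". servo_tool: Moves the arm, as the interface text tells. Its arguments: {"type":"object","properties":{"moves":{"type":"array"},"grip_force":{"type":"number"}},"required":["moves"]}

```bash
mkdir -p pics; python3 - <<'E'
from station import sensors, viewer
import cv2
for n in("scene","top"):
    im=viewer.read_camera(n); cv2.imwrite(f"pics/{n}0.png",im[:,:,::-1])
    c=viewer.calibration(n); print(n,c)
print(sensors.sense())
E
```

```text
scene {'fx': 443.8296013450087, 'fy': 443.8296013450087, 'cx': 312.9537384887749, 'cy': 202.45545738227605, 'R': array([[ 0.80211107,  0.5971312 ,  0.00722154],
       [ 0.51226108, -0.68179122, -0.52225407],
       [-0.30693062,  0.42260509, -0.85275936]]), 't': array([-0.38560951, -0.20444552,  1.55605133])}
top {'fx': 447.391663149059, 'fy': 447.391663149059, 'cx': 315.52451519595854, 'cy': 197.20123137577286, 'R': array([[-0.00929726, -0.99991592, -0.00903903],
       [-0.98321108,  0.01078856, -0.1821526 ],
       [ 0.18223481,  0.00719375, -0.98322872]]), 't': array([0.01604107, 0.4741939 , 1.71883442])}
{'time': 0.1, 'q': array([-7.15027965e+01,  8.64937427e+00,  8.23881622e+01,  1.06405698e-03,
        8.90260719e+01, -7.67827932e+00]), 'qvel': array([-0.02624386, -0.02832718, -0.10610938, -0.11759975, -0.00328557,
       -0.09362577]), 'effort': array([ 1.58978226e-03, -7.14378977e+01, -5.71794176e+01, -3.18352731e-04,
        7.20439988e-03,  7.32085795e-06]), 'eef_pos': array([ 0.25356579, -0.51585963,  0.2527332 ]), 'orientation': array([-1.79937104e+02, -9.55309308e-03,  2.61754588e+01]), 'contact_force': array([ 0.3264543 , -1.02152828,  0.21499124]), 'wrist_torque': array([-0.02560199,  0.00691456, -0.01682256]), 'grasp_force': 0.0, 'finger_gap': 0.9983793256255771}
```

View pics/top0.png

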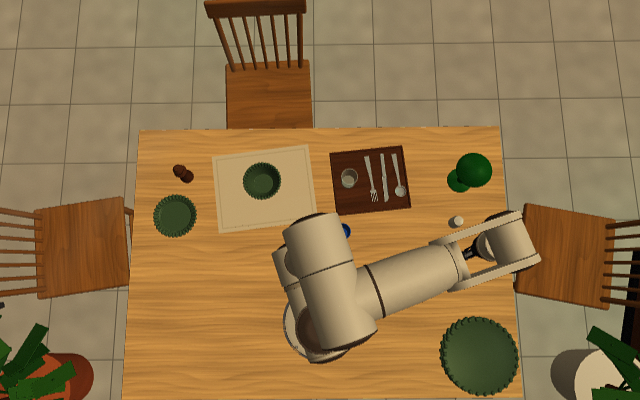

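View pics/scene0.png

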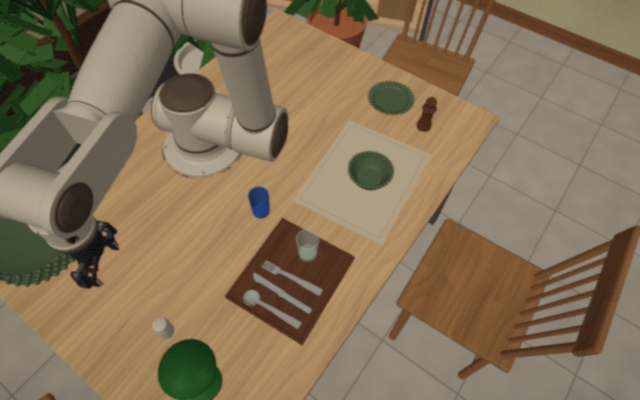

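The top view shows a deep bowl on the mat (261,181) and the plate on bare table at (175,215), so the spoon is needed. The spoon is the rightmost piece on the tray (~398,175) with its tip towards the robot. The tumbler is at (349,179) and the blue decoy at (345,230). The scene view agrees: spoon bowl at (252,298), tumbler at (307,245), chair at +x.

```bash
cat > h.py <<'E'
import numpy as np, cv2
from station import sensors, viewer
C={n:viewer.calibration(n) for n in("scene","top")}
def ray(n,p):
    c=C[n];R=c["R"];d=R.T@np.array([(p[0]-c["cx"])/c["fx"],(p[1]-c["cy"])/c["fy"],1]);return -R.T@c["t"],d/np.linalg.norm(d)
def plane(n,p,z):
    o,d=ray(n,p);return (o+d*(z-o[2])/d[2])
def tri(p,q):  # scene px, top px -> point, miss
    (a,d),(b,e)=ray("scene",p),ray("top",q)
    s=np.linalg.lstsq(np.c_[d,-e],b-a,rcond=None)[0]
    u,v=a+d*s[0],b+e*s[1];return (u+v)/2,np.linalg.norm(u-v)
def proj(n,X):
    c=C[n];x=c["R"]@np.array(X)+c["t"];return np.array([c["fx"]*x[0]/x[2]+c["cx"],c["fy"]*x[1]/x[2]+c["cy"]])
def big(m):
    cs,_=cv2.findContours(m.astype(np.uint8),cv2.RETR_EXTERNAL,cv2.CHAIN_APPROX_NONE);return max(cs,key=cv2.contourArea)
E
python3 - <<'E'
from h import *
I={n:cv2.imread(f"pics/{n}0.png") for n in C}
np.set_printoptions(precision=4,suppress=True)
for n in C:
    hsv=cv2.cvtColor(I[n],cv2.COLOR_BGR2HSV).astype(int);H,S,V=hsv[...,0],hsv[...,1],hsv[...,2]
    yy,xx=np.mgrid[:400,:640]
    if n=="top": roi=(xx>195)&(xx<325)&(yy>135)&(yy<240); roit=(xx>322)&(xx<418)&(yy>138)&(yy<222)
    else: roi=(xx>285)&(xx<440)&(yy>115)&(yy<250); roit=(xx>218)&(xx<362)&(yy>210)&(yy<350)
    px=I[n][165,225] if n=="top" else I[n][190,330]; print(n,"mat hsv",cv2.cvtColor(np.uint8([[px]]),cv2.COLOR_BGR2HSV))
    m=roi&(S<85)&(V>110); c=big(m)
    r=cv2.minAreaRect(c); 
    ap=cv2.approxPolyDP(cv2.convexHull(c),6,True)[:,0]
    print("mat",ap.tolist(),[plane(n,p,0)[:2].round(4).tolist() for p in ap])
    t=roit&(V<110); c=big(cv2.morphologyEx(t.astype(np.uint8),cv2.MORPH_CLOSE,np.ones((5,5))))
    ap=cv2.approxPolyDP(cv2.convexHull(c),6,True)[:,0]
    print("tray",ap.tolist(),[plane(n,p,.016)[:2].round(4).tolist() for p in ap])
x,y=325,140
a=cv2.resize(I["top"][138:222,320:420],None,fx=4,fy=4,interpolation=cv2.INTER_CUBIC)
b=cv2.resize(I["scene"][215:345,222:360],None,fx=3,fy=3,interpolation=cv2.INTER_CUBIC)
o=np.zeros((400,820,3),np.uint8)[:, :800]; o[:336,:380]=a[:,:380]; o[:390,384:798]=b
cv2.imwrite("pics/crop1.png",o)
E
```

```text
scene mat hsv [[[ 20  62 173]]]
mat [[349, 120], [429, 154], [381, 244], [293, 200]] [[0.3459, 0.4013], [0.6557, 0.4395], [0.7069, 0.0448], [0.3942, 0.008]]
tray [[281, 219], [353, 257], [302, 344], [226, 297]] [[0.4137, -0.0769], [0.6656, -0.0495], [0.6982, -0.3413], [0.4479, -0.3662]]
top mat hsv [[[ 19 109 191]]]Traceback (most recent call last):
  File "<stdin>", line 10, in <module>
  File "h.py", line 15, in big
    cs,_=cv2.findContours(m.astype(np.uint8),cv2.RETR_EXTERNAL,cv2.CHAIN_APPROX_NONE);return max(cs,key=cv2.contourArea)
                                                                                             ~~~^^^^^^^^^^^^^^^^^^^^^^^^
ValueError: max() iterable argument is empty
```

```bash
python3 - <<'E'
from h import *
I={n:cv2.imread(f"pics/{n}0.png") for n in C}
np.set_printoptions(precision=4,suppress=True)
n="top"
hsv=cv2.cvtColor(I[n],cv2.COLOR_BGR2HSV).astype(int);S,V=hsv[...,1],hsv[...,2]
print("table",hsv[190,205],"mat",hsv[170,228],hsv[205,300])
yy,xx=np.mgrid[:400,:640]
for nm,m,z in(("mat",(xx>195)&(xx<325)&(yy>135)&(yy<240)&(S<125)&(V>90),0),("tray",(xx>322)&(xx<418)&(yy>138)&(yy<222)&(V<110),.016)):
    c=big(cv2.morphologyEx(m.astype(np.uint8),cv2.MORPH_CLOSE,np.ones((3,3))))
    ap=cv2.approxPolyDP(cv2.convexHull(c),6,True)[:,0]
    print(nm,ap.tolist(),[plane(n,p,z)[:2].round(4).tolist() for p in ap])
a=cv2.resize(I["top"][138:222,325:420],None,fx=4,fy=4,interpolation=cv2.INTER_CUBIC)
b=cv2.resize(I["scene"][215:345,222:360],None,fx=3,fy=3,interpolation=cv2.INTER_CUBIC)
o=np.zeros((400,800,3),np.uint8); o[:336,:380]=a; o[:390,384:798]=b
cv2.imwrite("pics/crop1.png",o)
E
```

```text
table [ 16 170 184] mat [ 19 110 190] [ 19 107 190]
mat [[307, 145], [324, 239], [219, 232], [212, 157]] [[0.702, 0.0447], [0.3133, -0.0205], [0.3455, 0.3979], [0.6554, 0.4361]]
tray [[401, 145], [410, 207], [339, 215], [329, 153]] [[0.6924, -0.3396], [0.4357, -0.364], [0.4066, -0.0811], [0.6621, -0.0452]]
```

View pics/crop1.png

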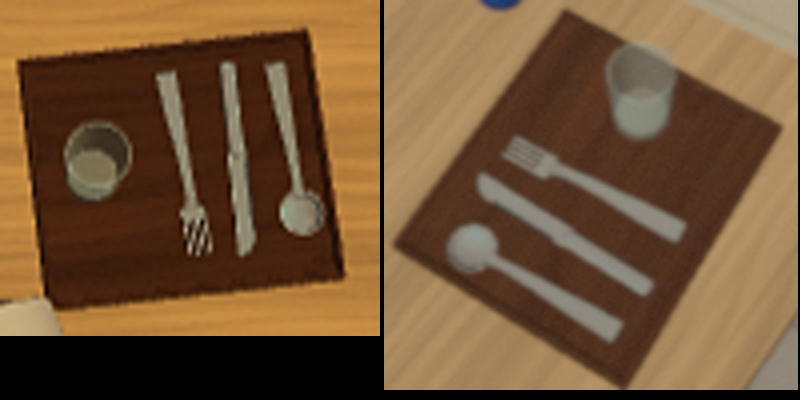

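Crop: the spoon's handle end is at (276,66) and its tip at (304,236) on the left; on the right they are at (616,332) and (452,240). The tumbler rim's centre is at about (98,154) on the left and (641,73) on the right.

```bash
python3 - <<'E'
from h import *
np.set_printoptions(precision=4,suppress=True)
I={n:cv2.imread(f"pics/{n}0.png") for n in C}
T=lambda p:((p[0]+.5)/4-.5+325,(p[1]+.5)/4-.5+138)
S=lambda p:((p[0]-384+.5)/3-.5+222,(p[1]+.5)/3-.5+215)
for nm,t,s in(("handle",(276,66),(616,332)),("tip",(304,236),(452,240)),("bowlc",(302,213),(472,248)),("rim",(98,154),(641,73)),("footcentre",(93,172),(638,118))):
    print(nm,*tri(S(s),T(t)),"top@z.012",plane("top",T(t),.012),"scene",plane("scene",S(s),.012), "z.095",plane("top",T(t),.103)[:2],plane("scene",S(s),.103)[:2])
# colour-mask axis of spoon in each view
for n,box in(("top",(388,148,410,202)),("scene",(238,285,304,335))):
    hsv=cv2.cvtColor(I[n],cv2.COLOR_BGR2HSV).astype(int);m=(hsv[...,1]<100)&(hsv[...,2]>95)
    k=np.zeros_like(m);k[box[1]:box[3],box[0]:box[2]]=1
    nl,lab,st,ce=cv2.connectedComponentsWithStats((m&k).astype(np.uint8)); 
    # spoon component: largest at right (top)/lowest (scene)
    for i in range(1,nl):
        if st[i,4]<30: continue
        p=np.argwhere(lab==i)[:,::-1].astype(float)
        w=np.array([plane(n,q,.018) for q in p])[:,:2];mu=w.mean(0);u,s,v=np.linalg.svd(w-mu);d=v[0]*np.sign(v[0,0]);e=(w-mu)@d
        print(n,st[i],"mid",mu+d*(e.max()+e.min())/2,"len",np.ptp(e),"yaw",np.degrees(np.arctan2(d[1],d[0])))
m=C["scene"];
A=np.array([[0.3459,0.4013],[0.6557,0.4395],[0.7069,0.0448],[0.3942,0.008]])
print("mat centre",A.mean(0),"yaw",np.degrees(np.arctan2(*( (A[1]+A[2]-A[0]-A[3])[::-1]))),np.degrees(np.arctan2(*((A[0]+A[1]-A[2]-A[3])[[0,1]]*[-1,1]))))
# bowl contour green
for n in C:
    hsv=cv2.cvtColor(I[n],cv2.COLOR_BGR2HSV).astype(int);k=(hsv[...,0]>40)&(hsv[...,0]<95)&(hsv[...,1]>40)
    r=np.zeros_like(k)
    if n=="top": r[150:215,230:295]=1
    else: r[135:205,330:410]=1
    c=big(k&r);(e,ax,an)=cv2.fitEllipse(c);print(n,"bowl",e,ax,"at z.061",plane(n,e,.061))
E
```

```text
handle [ 0.6582 -0.3071  0.0085] 0.005649598198589603 top@z.012 [ 0.6553 -0.3086  0.012 ] scene [ 0.6606 -0.3057  0.012 ] z.095 [ 0.6294 -0.2928] [ 0.678  -0.3253]
tip [ 0.4806 -0.3293  0.0064] 0.0026727916119528012 top@z.012 [ 0.4788 -0.3294  0.012 ] scene [ 0.4833 -0.3294  0.012 ] z.095 [ 0.462  -0.3125] [ 0.514  -0.3472]
bowlc [ 0.5031 -0.3262  0.0145] 0.004291893502479987 top@z.012 [ 0.5023 -0.3284  0.012 ] scene [ 0.5036 -0.324   0.012 ] z.095 [ 0.4843 -0.3116] [ 0.5327 -0.3422]
rim [ 0.546  -0.1179  0.0996] 0.003095939377801269 top@z.012 [ 0.5654 -0.1252  0.012 ] scene [ 0.52   -0.0816  0.012 ] z.095 [ 0.5441 -0.1188] [ 0.548 -0.118]
footcentre [ 0.5471 -0.1208  0.0075] 0.0020660600935746 top@z.012 [ 0.5468 -0.1197  0.012 ] scene [ 0.5478 -0.1233  0.012 ] z.095 [ 0.5265 -0.1136] [ 0.5736 -0.1566]
top [391 153  15  44 192] mid [ 0.5687 -0.3173] len 0.17877007371891537 yaw 6.824569118866259
scene [264 285  40  26 285] mid [ 0.5775 -0.2636] len 0.13366994665942716 yaw 3.6417224456626784
scene [243 289  59  40 552] mid [ 0.5727 -0.3168] len 0.18391757414077237 yaw 6.553613100109713
mat centre [0.5257 0.2234] yaw 6.869992308214258 7.196596890423376
scene bowl (370.3748779296875, 169.93048095703125) (35.78413772583008, 43.014835357666016) at z.061 [0.5479 0.2186 0.061 ]
top bowl (261.5541687011719, 180.3476104736328) (34.67960739135742, 36.12751388549805) at z.061 [0.5408 0.2227 0.061 ]
```

>>> {"api": "servo_tool", "payload": {"moves": [[[3.2,2,0,0,0,-1.95,0.7],[3.2,2,0,0,0,-1.95,0.7],[3.2,2,0,0,0,-1.95,0.7],[3.2,2,0,0,0,-1.95,0.7],[3.2,2,0,0,0,-1.95,0.7]]], "grip_force": 40}}

```text
time: 0.6
eef_pos: [0.4147, -0.415, 0.253]
orientation: [-180.0, 0.0, 16.3]
contact_force: [-0.4, -1.3, 0.5]
finger_gap: 0.301
grasp_force: 0.0
```

>>> {"api": "servo_tool", "payload": {"moves": [[[3.2,2,-2.6,0,0,-1.95,0.7],[3.2,2,-2.6,0,0,-1.95,0.7],[3.2,2,-2.6,0,0,-1.95,0.7],[3.1,2,-2.6,0,0,-1.95,0.7],[2.9,1.9,-2.6,0,0,-1.95,0.7]]]}}

```text
time: 1.1
eef_pos: [0.5707, -0.3157, 0.1219]
orientation: [-180.0, 0.0, 6.6]
contact_force: [0.9, -0.5, -0.3]
finger_gap: 0.299
grasp_force: 0.0
```

>>> {"api": "servo_tool", "payload": {"moves": [[[0,0,0,0,0,0,0.7],[0,0,0,0,0,0,0.7],[0,0,0,0,0,0,0.7]]]}}

```text
time: 1.4
eef_pos: [0.5693, -0.3176, 0.124]
orientation: [180.0, -0.0, 6.7]
contact_force: [-0.1, -0.9, 0.1]
finger_gap: 0.299
grasp_force: 0.0
```

>>> {"api": "servo_tool", "payload": {"moves": [[[0,0,-3,0,0,0,0.7],[0,0,-2.4,0,0,0,0.7],[0,0,0,0,0,0,0.7]]]}}

```text
time: 1.7
eef_pos: [0.5679, -0.3172, 0.0672]
orientation: [-179.9, 0.2, 6.6]
contact_force: [-0.4, -0.3, -0.1]
finger_gap: 0.299
grasp_force: 0.0
```

```bash
cat > shot.py <<'E'
import sys
from h import *
nm=sys.argv[1];b=list(map(int,sys.argv[2:10]))
o=np.zeros((400,800,3),np.uint8)
for k,n in enumerate(("top","scene")):
    x0,y0,x1,y1=b[4*k:4*k+4];im=viewer.read_camera(n)[:,:,::-1];cv2.imwrite(f"pics/{nm}_{n}.png",im)
    f=min(398/(x1-x0),398/(y1-y0));c=cv2.resize(im[y0:y1,x0:x1],None,fx=f,fy=f,interpolation=cv2.INTER_CUBIC);o[:c.shape[0],k*400:k*400+c.shape[1]]=c
cv2.imwrite(f"pics/{nm}.png",o);s=sensors.sense();print(s["time"],s["eef_pos"],s["q"].round(1))
E
python3 shot.py g1 340 130 440 230 225 230 345 350
```

```text
1.8 [ 0.56939926 -0.3178612   0.07060488] [-35.9  24.2  84.2   0.   71.5  47.4]
```

View pics/g1.png

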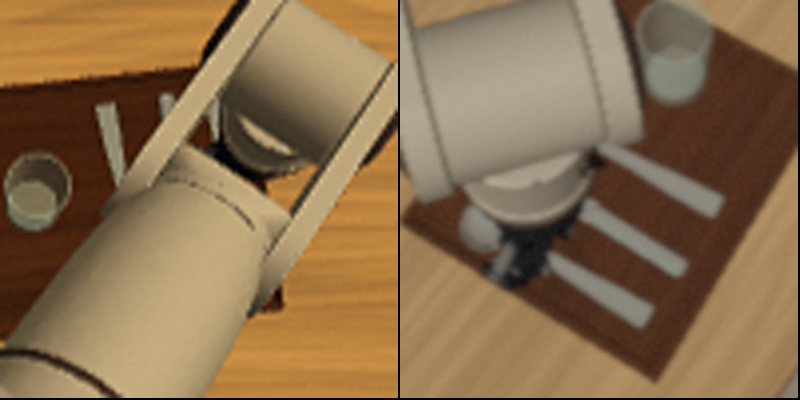

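The scene crop shows the fingers over the middle of the spoon, at about (525,255), with the bowl on one side and the handle on the other. Descending.

>>> {"api": "servo_tool", "payload": {"moves": [[[0,0,-1.5,0,0,0,0.7],[0,0,-1.2,0,0,0,0.7],[0,0,-0.6,0,0,0,0.7],[0,0,-0.4,0,0,0,0.7],[0,0,0,0,0,0,0.7]]]}}

```text
time: 2.3
eef_pos: [0.5695, -0.3169, 0.0317]
orientation: [-180.0, 0.0, 6.7]
contact_force: [-0.5, 0.0, 0.0]
finger_gap: 0.301
grasp_force: 0.0
```

>>> {"api": "servo_tool", "payload": {"moves": [[[0,0,0,0,0,0,0.8],[0,0,0,0,0,0,0.9],[0,0,0,0,0,0,1],[0,0,0,0,0,0,1],[0,0,0,0,0,0,1]]]}}

```text
time: 2.8
eef_pos: [0.5698, -0.3172, 0.0327]
orientation: [180.0, -0.0, 6.7]
contact_force: [0.7, -0.0, 3.8]
finger_gap: 0.12
grasp_force: 39.2
```

>>> {"api": "servo_tool", "payload": {"moves": [[[0,0,1,0,0,0,1],[0,0,2,0,0,0,1],[0,0,4,0,0,0,1],[0,0,5,0,0,0,1],[0,1,4,0,0,0,1]]]}}

```text
time: 3.3
eef_pos: [0.5694, -0.3076, 0.1955]
orientation: [179.9, -0.1, 6.6]
contact_force: [-0.1, -0.0, -0.0]
finger_gap: 0.113
grasp_force: 39.1
```

>>> {"api": "servo_tool", "payload": {"moves": [[[0,3,0,0,0,0,1],[0,4,0,0,0,0,1],[0,4,0,0,0,0,1],[0,4,0,0,0,0,1],[0,4,0,0,0,0,1]]]}}

```text
time: 3.8
eef_pos: [0.5692, -0.1154, 0.1929]
orientation: [-180.0, -0.0, 6.7]
contact_force: [0.8, -0.6, -1.4]
finger_gap: 0.122
grasp_force: 39.1
```

>>> {"api": "servo_tool", "payload": {"moves": [[[0,4,0,0,0,0,1],[0,4,0,0,0,0,1],[0,4,0,0,0,0,1],[0,4,0,0,0,0,1],[0,4,0,0,0,0,1]]]}}

```text
time: 4.3
eef_pos: [0.5692, 0.0846, 0.193]
orientation: [-180.0, -0.0, 6.7]
contact_force: [0.5, -0.7, -0.2]
finger_gap: 0.117
grasp_force: 39.1
```

>>> {"api": "servo_tool", "payload": {"moves": [[[-0.4,4,0,0,0,0,1],[-0.4,4,0,0,0,0,1],[-0.4,4,0,0,0,0,1],[-0.4,4,0,0,0,0,1],[-0.4,4,0,0,0,0,1]]]}}

```text
time: 4.8
eef_pos: [0.549, 0.2846, 0.1929]
orientation: [-180.0, -0.0, 6.7]
contact_force: [0.1, 0.4, -0.9]
finger_gap: 0.118
grasp_force: 39.1
```

>>> {"api": "servo_tool", "payload": {"moves": [[[-0.4,4,0,0,0,0,1],[-0.4,3,0,0,0,0,1],[-0.4,1.5,0,0,0,0,1],[0,0,0,0,0,0,1],[0,0,0,0,0,0,1]]]}}

```text
time: 5.3
eef_pos: [0.5375, 0.3674, 0.1924]
orientation: [180.0, 0.0, 6.7]
contact_force: [-0.3, -0.9, -0.3]
finger_gap: 0.117
grasp_force: 39.1
```

>>> {"api": "servo_tool", "payload": {"moves": [[[0,0,-4,0,0,0,1],[0,0,-4,0,0,0,1],[0,0,-3,0,0,0,1],[0,0,-2,0,0,0,1],[0,0,0,0,0,0,1]]]}}

```text
time: 5.8
eef_pos: [0.5368, 0.3659, 0.0596]
orientation: [179.9, 0.2, 6.6]
contact_force: [-0.9, -0.3, -0.8]
finger_gap: 0.117
grasp_force: 39.1
```

```bash
python3 shot.py g2 180 120 330 270 290 80 450 240
```

```text
5.9 [0.53816658 0.36718778 0.06319942] [ 27.5  24.6  84.7  -0.   70.7 110.9]
```

View pics/g2.png

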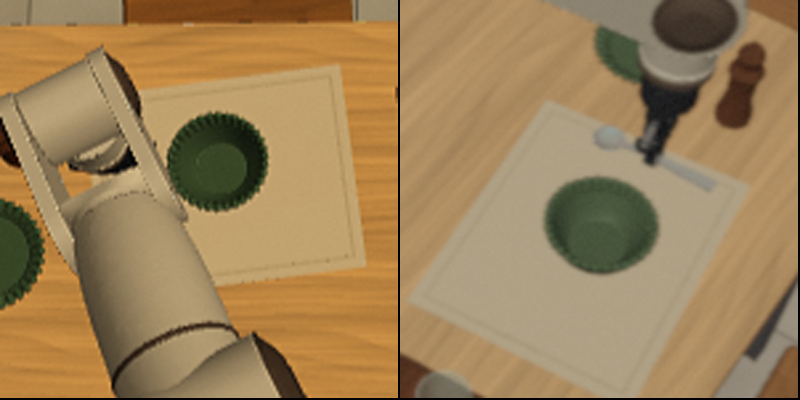

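The spoon is level over the mat's left strip, clear of the bowl at (600,225) in the scene crop, with the mill at (740,90) well away. Lowering.

>>> {"api": "servo_tool", "payload": {"moves": [[[0,0,-1.4,0,0,0,1],[0,0,-1.1,0,0,0,1],[0,0,-0.7,0,0,0,1],[0,0,-0.3,0,0,0,1],[0,0,0,0,0,0,1]]]}}

```text
time: 6.4
eef_pos: [0.5374, 0.3679, 0.0267]
orientation: [180.0, 0.0, 6.7]
contact_force: [-0.3, 0.0, -1.2]
finger_gap: 0.119
grasp_force: 39.1
```

>>> {"api": "servo_tool", "payload": {"moves": [[[0,0,-0.2,0,0,0,1],[0,0,-0.1,0,0,0,1],[0,0,0,0,0,0,1]]]}}

```text
time: 6.7
eef_pos: [0.5378, 0.3681, 0.0248]
orientation: [-180.0, -0.0, 6.7]
contact_force: [-0.1, -0.2, 2.9]
finger_gap: 0.118
grasp_force: 39.4
```

>>> {"api": "servo_tool", "payload": {"moves": [[[0,0,0,0,0,0,0.85],[0,0,0,0,0,0,0.75],[0,0,0,0,0,0,0.7],[0,0,0.5,0,0,0,0.7],[0,0,2,0,0,0,0.7]]]}}

```text
time: 7.2
eef_pos: [0.5367, 0.3675, 0.0479]
orientation: [179.9, 0.2, 6.7]
contact_force: [-0.2, -0.9, -0.3]
finger_gap: 0.298
grasp_force: 0.0
```

>>> {"api": "servo_tool", "payload": {"moves": [[[0,0,4,0,0,0,0.5],[0,0,5,0,0,0,0.2],[0,0,5,0,0,0,0],[0,-2,4,0,0,0,0],[0,-4,0,0,0,0,0]]]}}

```text
time: 7.7
eef_pos: [0.5387, 0.3095, 0.2358]
orientation: [-179.8, -0.5, 6.8]
contact_force: [1.5, 0.2, 0.2]
finger_gap: 1.001
grasp_force: 0.0
```

>>> {"api": "servo_tool", "payload": {"moves": [[[0,-4.5,0,0,0,0,0],[0,-4.5,0,0,0,0,0],[0,-4.5,0,0,0,0,0],[0,-4.5,0,0,0,0,0],[0,-4.5,0,0,0,0,0]]]}}

```text
time: 8.2
eef_pos: [0.5372, 0.0813, 0.2299]
orientation: [-180.0, -0.0, 6.7]
contact_force: [1.8, 0.5, 0.7]
finger_gap: 1.002
grasp_force: 0.0
```

```bash
python3 shot.py g3 180 120 330 270 290 80 450 240
```

```text
8.3 [0.53753091 0.07861415 0.2298526 ] [ 0.2  5.3 88.7 -0.1 85.9 83.8]
```

View pics/g3.png

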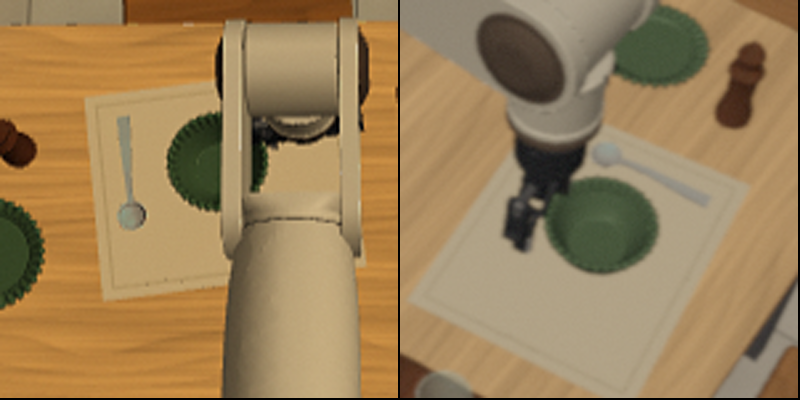

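The spoon lies straight on the mat, tip at (131,230) and handle end at (124,118) in the top crop, clear of the bowl. Next the tumbler.

>>> {"api": "servo_tool", "payload": {"moves": [[[0.2,-4,0,0,0,0,0],[0.2,-4.5,0,0,0,0,0],[0.2,-4.5,0,0,0,0,0],[0.2,-4.5,0,0,0,0,0],[0.2,-2.3,0,0,0,0,0]]]}}

```text
time: 8.8
eef_pos: [0.5474, -0.1178, 0.2296]
orientation: [180.0, -0.0, 6.6]
contact_force: [-0.1, 0.3, 0.1]
finger_gap: 1.004
grasp_force: 0.0
```

>>> {"api": "servo_tool", "payload": {"moves": [[[0,0,-2,0,0,0,0],[0,0,-4,0,0,0,0],[0,0,-3,0,0,0,0],[0,0,0,0,0,0,0],[0,0,0,0,0,0,0]]]}}

```text
time: 9.3
eef_pos: [0.5479, -0.1148, 0.1403]
orientation: [-180.0, -0.0, 6.7]
contact_force: [-0.0, -0.1, 1.0]
finger_gap: 1.005
grasp_force: 0.0
```

```bash
python3 shot.py g4 310 130 430 250 225 200 345 320
```

```text
9.4 [ 0.54845779 -0.11511629  0.14144268] [-19.7  10.4  93.5   0.   76.   63.6]
```

View pics/g4.png

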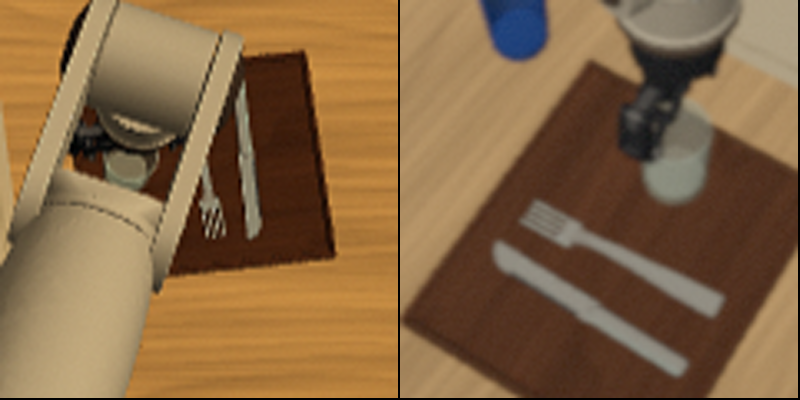

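```bash
python3 - <<'E'
from h import *
f=398/120
for X in([.5545,-.165,.13],[.542,-.065,.13],[.547,-.119,.103],[.547,-.119,.008]):
    p=proj("scene",X);print(X,(p-[225,200])*f+[400,0])
E
```

```text
[0.5545, -0.165, 0.13] [644.78138555 159.840455  ]
[0.542, -0.065, 0.13] [704.9588008   66.51798693]
[0.547, -0.119, 0.103] [671.49448343 129.5565499 ]
[0.547, -0.119, 0.008] [671.96635249 177.03630477]
```

>>> {"api": "servo_tool", "payload": {"moves": [[[-0.1,-0.3,-0.5,0,0,0,0],[0,0,-1,0,0,0,0],[0,0,-1,0,0,0,0],[0,0,0,0,0,0,0]]]}}

```text
time: 9.8
eef_pos: [0.5459, -0.1178, 0.1125]
orientation: [-179.9, 0.1, 6.7]
contact_force: [0.7, 0.6, -0.8]
finger_gap: 0.999
grasp_force: 0.0
```

>>> {"api": "servo_tool", "payload": {"moves": [[[0,0,-1.2,0,0,0,0],[0,0,-1.2,0,0,0,0],[0,0,-0.3,0,0,0,0],[0,0,0,0,0,0,0]]]}}

```text
time: 10.2
eef_pos: [0.5463, -0.1179, 0.0865]
orientation: [-180.0, 0.1, 6.7]
contact_force: [-0.4, 0.1, -0.5]
finger_gap: 1.003
grasp_force: 0.0
```

>>> {"api": "servo_tool", "payload": {"moves": [[[0,0,0,0,0,0,0.1],[0,0,0,0,0,0,0.15],[0,0,0,0,0,0,0.2],[0,0,0,0,0,0,0.25],[0,0,0,0,0,0,0.3]]], "grip_force": 30}}

```text
time: 10.7
eef_pos: [0.547, -0.1179, 0.0881]
orientation: [180.0, -0.1, 6.7]
contact_force: [-1.2, 1.9, 7.1]
finger_gap: 0.755
grasp_force: 31.3
```

>>> {"api": "servo_tool", "payload": {"moves": [[[0,0,0,0,0,0,0.35],[0,0,0,0,0,0,0.5],[0,0,0,0,0,0,1],[0,0,0,0,0,0,1]]]}}

```text
time: 11.1
eef_pos: [0.5469, -0.1179, 0.088]
orientation: [180.0, -0.1, 6.7]
contact_force: [-1.0, 1.9, 6.7]
finger_gap: 0.756
grasp_force: 31.3
```

>>> {"api": "servo_tool", "payload": {"moves": [[[0,0,0.5,0,0,0,1],[0,0,1.5,0,0,0,1],[0,0,3,0,0,0,1],[0,0,4,0,0,0,1],[0,0,3,0,0,0,1]]]}}

```text
time: 11.6
eef_pos: [0.5467, -0.1181, 0.2107]
orientation: [180.0, -0.1, 6.7]
contact_force: [0.7, 0.3, -2.4]
finger_gap: 0.752
grasp_force: 34.4
```

>>> {"api": "servo_tool", "payload": {"moves": [[[-0.7,2,0,0,0,0,1],[-1,3,0,0,0,0,1],[-1.2,3.5,0,0,0,0,1],[-1.2,3.5,0,0,0,0,1],[-1.2,3.5,0,0,0,0,1]]]}}

```text
time: 12.1
eef_pos: [0.4929, 0.0381, 0.2084]
orientation: [180.0, -0.1, 6.6]
contact_force: [0.5, 0.5, -3.1]
finger_gap: 0.753
grasp_force: 34.4
```

>>> {"api": "servo_tool", "payload": {"moves": [[[-1.2,3.5,0,0,0,0,1],[-1.2,3.5,0,0,0,0,1],[-1.2,3.5,0,0,0,0,1],[-1.2,3.5,0,0,0,0,1],[-1.2,3.5,0,0,0,0,1]]]}}

```text
time: 12.6
eef_pos: [0.4328, 0.2133, 0.2085]
orientation: [-180.0, -0.1, 6.7]
contact_force: [1.3, 0.1, -2.1]
finger_gap: 0.757
grasp_force: 34.4
```

>>> {"api": "servo_tool", "payload": {"moves": [[[-1.2,3.5,0,0,0,0,1],[-1.2,3.5,0,0,0,0,1],[-1.2,3.5,0,0,0,0,1],[-0.5,2,0,0,0,0,1],[0,0,0,0,0,0,1]]]}}

```text
time: 13.1
eef_pos: [0.3916, 0.339, 0.2082]
orientation: [-180.0, -0.0, 6.8]
contact_force: [0.3, -0.8, -3.0]
finger_gap: 0.753
grasp_force: 34.6
```

>>> {"api": "servo_tool", "payload": {"moves": [[[0.3,0.6,-2,0,0,0,1],[0,0,-3,0,0,0,1],[0,0,-3,0,0,0,1],[0,0,-2,0,0,0,1],[0,0,-1,0,0,0,1]]]}}

```text
time: 13.6
eef_pos: [0.3953, 0.3422, 0.0963]
orientation: [180.0, 0.1, 6.6]
contact_force: [0.5, 0.0, -1.5]
finger_gap: 0.754
grasp_force: 34.6
```

>>> {"api": "servo_tool", "payload": {"moves": [[[0,0,-0.7,0,0,0,1],[0,0,-0.4,0,0,0,1],[0,0,0,0,0,0,1],[0,0,0,0,0,0,1]]]}}

```text
time: 14.0
eef_pos: [0.3959, 0.3431, 0.0871]
orientation: [-180.0, -0.1, 6.7]
contact_force: [0.1, 0.1, -3.3]
finger_gap: 0.752
grasp_force: 34.6
```

>>> {"api": "servo_tool", "payload": {"moves": [[[0,0,-0.3,0,0,0,1],[0,0,-0.2,0,0,0,1],[0,0,-0.1,0,0,0,1],[0,0,0,0,0,0,1]]]}}

```text
time: 14.4
eef_pos: [0.3956, 0.343, 0.0802]
orientation: [-180.0, 0.0, 6.7]
contact_force: [-0.3, -0.1, -2.2]
finger_gap: 0.755
grasp_force: 34.6
```

>>> {"api": "servo_tool", "payload": {"moves": [[[0,0,-0.1,0,0,0,1],[0,0,0,0,0,0,1]]]}}

```text
time: 14.6
eef_pos: [0.396, 0.3432, 0.08]
orientation: [-180.0, -0.1, 6.7]
contact_force: [-0.6, -1.3, 7.2]
finger_gap: 0.754
grasp_force: 35.0
```

Force up from -3 to +7 N: the tumbler stands on the mat. Release and withdraw.

>>> {"api": "servo_tool", "payload": {"moves": [[[0,0,0,0,0,0,0.2],[0,0,0,0,0,0,0.12],[0,0,0,0,0,0,0.05],[0,0,0,0,0,0,0],[0,0,0,0,0,0,0]]]}}

```text
time: 15.1
eef_pos: [0.3956, 0.343, 0.0792]
orientation: [-180.0, 0.0, 6.7]
contact_force: [-0.6, -0.3, 0.2]
finger_gap: 0.998
grasp_force: 0.0
```

>>> {"api": "servo_tool", "payload": {"moves": [[[0,0,1,0,0,0,0],[0,0,2,0,0,0,0],[0,0,4,0,0,0,0],[0,0,4,0,0,0,0],[0,0,4,0,0,0,0]]]}}

```text
time: 15.6
eef_pos: [0.3953, 0.3428, 0.2317]
orientation: [-180.0, -0.0, 6.7]
contact_force: [0.7, -0.3, -0.1]
finger_gap: 1.002
grasp_force: 0.0
```

>>> {"api": "servo_tool", "payload": {"moves": [[[0,-4.5,0,0,0,0,0],[0,-4.5,0,0,0,0,0],[0,-4.5,0,0,0,0,0],[0,-4.5,0,0,0,0,0],[0,-4.5,0,0,0,0,0]]]}}

```text
time: 16.1
eef_pos: [0.3951, 0.1164, 0.2301]
orientation: [-180.0, -0.1, 6.7]
contact_force: [1.5, -1.0, -0.5]
finger_gap: 1.004
grasp_force: 0.0
```

>>> {"api": "servo_tool", "payload": {"moves": [[[0,-4.5,0,0,0,0,0],[0,-4.5,0,0,0,0,0],[0,-4.5,0,0,0,0,0],[0,-2,0,0,0,0,0],[0,0,0,0,0,0,0]]]}}

```text
time: 16.6
eef_pos: [0.3954, -0.0393, 0.23]
orientation: [180.0, -0.0, 6.5]
contact_force: [0.0, 1.5, 0.1]
finger_gap: 0.999
grasp_force: 0.0
```

```bash
python3 shot.py g5 180 120 330 270 290 80 450 240; python3 - <<'E'
from h import *
th=np.radians(7);R=np.array([[np.cos(th),np.sin(th)],[-np.sin(th),np.cos(th)]])
for n in C:
    im=cv2.imread(f"pics/g5_{n}.png");h=cv2.cvtColor(im,cv2.COLOR_BGR2HSV).astype(int);m=h[...,1]<60 if n=="scene" else h[...,1]<85
    r=np.zeros_like(m)
    if n=="top": r[155:208,218:238]=1
    else: r[125:165,362:425]=1
    print(n,(m&r&(h[...,2]>60)).sum(),h[180,225])
E
```

```text
16.7 [ 0.39551451 -0.03714181  0.22978904] [-16.5 -12.8 105.7   0.   87.   66.9]
scene 429 [ 17 113 173]
top 197 [ 19 115 193]
```

View pics/g5.png

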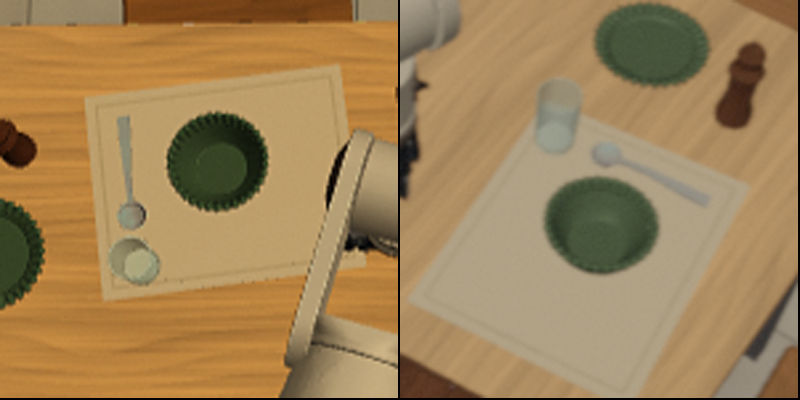

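The spoon's handle end is at (124,118) and its tip at (131,229). The tumbler stands upright with its foot at about (141,266), on the mat beyond the tip. A quick check in the mat frame.

```bash
python3 - <<'E'
from h import *
th=np.radians(7);R=np.array([[np.cos(th),np.sin(th)],[-np.sin(th),np.cos(th)]]);f=398/150
M=np.array([.5247,.2223])
for n,p,z in(("handle",(124,118),.004),("tip",(131,229),.005),("foot",(141,266),.004)):
    print(n,"top",R@(plane("top",(p[0]/f+180,p[1]/f+120),z)[:2]-M))
g=398/160
for n,p,z in(("handle",(708,200),.004),("tip",(593,148),.005),("foot",(555,138),.004)):
    print(n,"scene",R@(plane("scene",((p[0]-400)/g+290,p[1]/g+80),z)[:2]-M))
E
```

```text
handle top [0.11489473 0.1383536 ]
tip top [-0.05950255  0.14414945]
foot top [-0.1175775   0.13480598]
handle scene [0.12210082 0.14435699]
tip scene [-0.05535099  0.14712856]
foot scene [-0.11070763  0.13728541]
```

All of it lies well inside the limits in both views.

```bash
python3 -c "
from station import order
print(order.sign_off())"
```

```text
the job is handed in; nothing more can be done
None
```

The place is laid and handed in at about 17 s: the dish on the mat is the soup bowl, so the spoon lies on the guest's right of it with its handle towards the guest, and the tumbler stands upright just beyond its tip; both camera views put them well inside the limits, but sign-off gave no verdict.

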